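# Clip the gouge rest onto the carving bench rail

## Robot

A 6-joint arm with a two-finger parallel gripper is mounted at the origin on the work surface. World frame = base frame: x ahead of the robot, y to its left, z up, the work surface at z = 0. Lengths are in m, angles in rad, forces in N, time in s.
With the tool pointing down it reaches from about 0.35 to 0.85 m from the base axis. Payload 8.1 kg.
Tool frame: the origin (TCP) lies at the very end of the fingers, on their centre line; the grasp point (between the pads) lies 19 mm behind it; z points along the fingers, y is the line along which they close (so a half turn about z gives the same grasp; the last joint's range is limited). The gripper opens to 85 mm and grips with 20 to 120 N. Pads are 22 mm wide; open, the fingers measure 114 mm over their backs; the gripper's body (76 mm by 85 mm) begins 54 mm behind the grasp point. The pads swing forward as they close: fully open they stand 13 mm farther back than shut.
Start: joints at [1.158, 0.13, 1.488, -0, 1.523, -0.085], TCP at [0.193, 0.568, 0.231] pointing down, gripper open.
Joint ranges: [-2.96, 2.96], [-0.89, 2.26], [0.02, 2.5], [-1.34, 4.48], [0, 2.73], [-2.66, 2.66]. Speed limits (rad/s): [2.39, 2.39, 2.79, 3.14, 3.14, 3.14].

## Interface

Orientations are given as a rotation vector (axis times angle).
In Python, from bench import robot, cams, finish_job, nets gives the robot as it stands.
- The arm moves only by the shell command python3 -m creep 'ROWS' [OPENING] [FORCE]. ROWS is JSON, a list of rows, each a list of 6 numbers: the shift along the tool's x, y, z normalised to -1 to 1, where 1 is 1000 mm, then the turn, a rotation vector about the tool's x, y, z normalised to -1 to 1, where 1 is 180 degrees. A call has 1 to 5 rows; each row is the pose to reach, as a shift and turn from the pose commanded when the call began, along the tool's axes at that moment, turning the shorter way round; what a row does not reach only later rows make up. A row lasts 1/10 s, in which the tool goes at most 50 mm and 8.59 degrees, less where a joint would pass 70% of its speed; a pose out of reach is approached as far as the arm can. A call with a number of a shift or a turn outside -1 to 1 is refused whole. A call with a gripper value outside its range is refused whole. OPENING is the finger opening in mm, from 0 to 85.4, set as the call begins (- or left out, the last holds). The fingers move at their own pace and stop on an object; FORCE is the grip in N (left out, the last holds). Time passes only in rows, so rows that repeat a pose let the fingers close. It gives the time, the measured TCP pose, the force, the opening and the grip force at its end, in the units of the state.
- robot.get_obs(): the state, without advancing time (a new reading comes with each control period).
- cams.get_image(name): name is "scene" or "top"; returns (picture, depth): 420x560x3 uint8, red, green, blue; 420x560 float32, m along the optical axis (not along the pixel's ray), 0 where there is no reading.
- cams.camera_info(name): a dict with "fov_y" (degrees; the focal length in pixels is half the picture's height over the tangent of half this angle, whatever the lens; pixels are square), "cx", "cy" (the principal point, pixels), "dist" ([k1, k2, p1, p2, k3] as OpenCV has them; the pictures are not rectified), "rvec" (rotation vector, rad) and "tvec" (3), from world to camera coordinates, as OpenCV has them. Camera axes: x right, y down, z forward; pixel columns grow to the right and rows downward; lengths in m; the calibration is good to about 2 mm. A picture is of the moment at which its call begins. camera_info takes no time and is no camera call.
- finish_job(): hands the job in; it is judged then, once.
Trained networks look in the newest picture that a camera, given by its name, has taken for a name from the list of things; names that differ only in an ending like _2 or _b are one class to them, and where a whole thing is asked for, a point or a joint stands for the part that bears it (a point fixed in the world has none). Each returns a list of dicts, best first, with "score" (0 to 1); they miss things now and then, are a little off and sometimes report something else, mostly with a low value. They report only what shows in the picture. A call takes as long as a camera call.
- nets.search_frame(name, camera): "rect" ([left, top, width, height] in pixels, round what is visible of it).
- nets.mark_of(name, camera): "at" ([column, row] in pixels: a listed point, or the origin of a listed thing).
The state is a dict: "clock": time; "joints": joint angles; "joint_vel": joint speeds; "joint_torque": joint torques, N m; "position": TCP position; "tcp_rot": TCP orientation; "wrist_force": force on the tool from outside, world axes, zero at the start; "torque": the same for the moment, N m; "opening": finger opening in m; "finger_force": force on a finger pad.
Only numpy, scipy, OpenCV 4.12 (cv2) and the standard library are available. Lean on these libraries where they do the work, as an engineer would, in place of code of your own. Each camera call takes 0.05 s, during which the arm holds its last target. There are 200 camera calls.

## Task

Clip the light-wood gouge rest onto the bench rail at the bay marked by yellow stripes on the board, centred on the stripes along the rail: hold it tilted, hook its rigid lip under one edge of the rail's flange, then rock it down until the red sprung foot snaps under the other edge and the rest sits flat, square and locked. Feel gently for the edge while hooking (25 N at most) and press to the click without ramming the rest against the rail. Either way round is fine. Let go of it and leave the mallet, gouge and bowl where they are.

Things in the scene. Friction and masses are not known exactly. Their poses are not given: they have to be found in the camera images.
- rest: loose clip-on gouge rest, 0.3 kg beech block, aluminium hook at -x, red foot at +x. Origin: centre of its underside; z up, x across the rail when mounted. Block x -53 to 55, y -28 to 28 (56 mm, flat sides to grip), z 19.5 to 56.5 mm; top ridges (x under 13) to z 68.5. Seated, its origin is 25.5 mm above the board's, over the flange's middle (1.5 mm play)
- lip (a point): upper edge of the tip of the rest's rigid lip, at (-26.5, 0, 9) mm in the rest's frame. The lip (z 0 to 9 mm, 56 mm wide) reaches inward (+x) from the hook leg (x -51 to -36.5 mm) and goes under the flange edge, which then meets the leg's inner face at x -36.5
- saddle (a point): middle of the rest's underside that lands on the flange, at (0, 0, 19.5) mm in the rest's frame, flat from x -19 to 55; above the hook (x -53 to -19) the underside is relieved to z 22.5, so the lip can be entered with the foot end raised by about 0.2 to 0.4 rad
- pad (a point): brass press pad (24 x 40 mm) on the rest's flat top near the foot, at (28, 0, 56.5) mm in the rest's frame, 82 mm above the board's origin when seated; pressing straight down here (inside the flange edge) with roughly 8 to 20 N drives the foot home with a click. The spring does not pull the rest down: it must be pressed
- foot (a joint): red sprung foot's travel in m, outward (+x of the rest): 0 at rest or clicked, 0.006 pushed back (spring 3.5 to 7.7 N). Shank face x 36.5 mm; slick wedge tooth between two fixed cheeks (x 41 to 55, |y| 20 to 28): tip x 30.5 mm, top z 11.5, tip face to z 8.5, ramp to (37.5, 0.5) mm. Tab sticks out to x 70 mm. Pressed on level it will not go: the lip must be in first
- board: fixed wooden board 150 x 400 mm, top 3 to 18 mm above the bench; origin: centre of its top, z up. The aluminium rail on it runs along y. Its flange is 70 mm wide, z 39 to 45 mm; under each edge a groove 20 mm deep, 31 mm high. CAUTION: slotted screws let the rail lie up to 25 mm to either side (x) of the board's middle, differently each time and firmly: find the flange edge by touch or sight
- bay_end (a point): middle of the board's +y edge, 200 mm from its origin, at its top. The rail is 360 mm long, with a black stop 8 mm thick, 58 mm high at each end (y -188 and 188 mm). A dark-wood rest just like the loose one is already clipped on (fixed), hook to -x, its middle at y -130 mm of the board, 27 mm to either side: an example of the seated state, and an obstacle
- mark: two yellow stripes on the board, one each side of the rail, 56 mm wide along the rail: the bay for the rest. Origin: midway between them on the board's middle line, at its top; axes as the board. Only its place along y tells where the rest goes; across, follow the rail
- mallet: carver's wooden mallet lying along y, head 86 mm across, 120 mm long from its origin to +y, handle 170 mm to -y; origin at bench level under the joint of head and handle; leave alone
- gouge: carving gouge lying along y, 237 mm long, 25 mm high, wooden handle to -y (110 mm), red collar, steel blade to +y (127 mm); origin at bench level by the collar; leave alone
- bowl: small dark wooden bowl, rim radius 45 mm, 50 mm high; origin at centre of underside; leave alone

How it is judged:
By the outcome, as a careful person would: the job done as asked, in the order asked, and still so for the second after the job is handed in, with the robot touching nothing.
It also fails if it takes over 50 s, if anything falls off the work surface, if the arm or the gripper's body presses on something with over 40 N, if the wrist force passes 120 N, or if a joint passes its speed limit or range.

## Working session

There is one attempt and no reset: what is moved stays moved. The work goes in short steps, Python scripts to look and compute and a shell command to move; the robot and the scene stay as the last step left them, time stands still between calls to the robot, and variables do not carry over. Pictures are saved under pics/ and viewed, at most 10 in all, crops included, and the job is handed in when it is done.

```bash
ls; mkdir -p pics; cat > h.py <<'E'
import numpy as np,cv2
from bench import robot,cams,finish_job,nets
from scipy.spatial.transform import Rotation as R
def K(n):
    c=cams.camera_info(n);f=210/np.tan(np.radians(c["fov_y"])/2)
    return np.array([[f,0,c["cx"]],[0,f,c["cy"]],[0,0,1]]),np.array(c["dist"],float),np.array(c["rvec"],float),np.array(c["tvec"],float)
def ray(n,uv):
    k,d,r,t=K(n);p=cv2.undistortPoints(np.array(uv,float).reshape(-1,1,2),k,d).reshape(-1,2)
    Rm=cv2.Rodrigues(r)[0];dirs=np.c_[p,np.ones(len(p))]@Rm
    return -Rm.T@t,dirs
def atz(n,uv,z):
    o,d=ray(n,uv);return o+d*((z-o[2])/d[:,2])[:,None]
def cloud(n,D):
    v,u=np.mgrid[0:420,0:560];o,d=ray(n,np.c_[u.ravel(),v.ravel()])
    return (o+d*D.reshape(-1,1)).reshape(420,560,3)
E
python3 - <<'E'
from h import *
for n in("scene","top"):
    im,D=cams.get_image(n);cv2.imwrite(f"pics/{n}0.png",im[:,:,::-1]);np.savez(f"{n}0.npz",im=im,D=D)
    o,_=ray(n,[[280,210]]);print(n,o)
    for q in("rest","lip","saddle","pad","foot","board","bay_end","mark","mallet","gouge","bowl"):
        try:
            P=cloud(n,D)
            for r in nets.mark_of(q,n)[:2]:
                u,v=r["at"];print(q,round(r["score"],2),np.round([u,v]),np.round(P[int(np.clip(v,0,419)),int(np.clip(u,0,559))],3))
        except Exception as e: print(q,e)
print(robot.get_obs())
E
```

```text
pics
scene [0.91736188 0.49464547 0.91058417]
rest 0.64 [232. 131.] [ 0.514 -0.276  0.057]
rest 0.16 [235. 128.] [ 0.501 -0.28   0.057]
lip 0.94 [241. 130.] [ 0.489 -0.275  0.041]
saddle 0.7 [234. 132.] [ 0.515 -0.268  0.056]
pad 0.69 [230. 125.] [ 0.506 -0.298  0.054]
foot it knows: bay_end, board, bowl, gouge, lip, mallet, mark, pad, rest, saddle
board 0.9 [313. 254.] [0.585 0.157 0.054]
bay_end 0.76 [369. 322.] [0.577 0.343 0.006]
mallet 0.76 [225. 303.] [0.813 0.15  0.087]
gouge 0.71 [350. 188.] [0.374 0.054 0.025]
bowl 0.94 [171. 196.] [ 0.757 -0.19   0.047]
top [0.49806436 0.01909922 0.98079325]
lip 0.78 [426. 271.] [ 0.469 -0.303  0.056]
saddle 0.89 [422. 259.] [ 0.493 -0.291  0.06 ]
saddle 0.38 [221. 222.] [0.573 0.142 0.053]
pad 0.73 [424. 247.] [ 0.518 -0.3    0.056]
foot it knows: bay_end, board, bowl, gouge, lip, mallet, mark, pad, rest, saddle
board 0.95 [221. 221.] [0.578 0.143 0.048]
board 0.35 [423. 251.] [ 0.51  -0.298  0.055]
bay_end 0.82 [134. 227.] [0.561 0.327 0.063]
gouge 0.62 [263. 316.] [0.371 0.052 0.023]
bowl 0.66 [381. 150.] [ 0.748 -0.224  0.005]
{'clock': 1.1, 'joints': array([ 1.15763572e+00,  1.30366179e-01,  1.48819068e+00,  1.30652879e-05,
        1.52302797e+00, -8.54056300e-02]), 'joint_vel': array([-0.00015133, -0.00066559, -0.00024824, -0.00060059, -0.00131504,
       -0.00019343]), 'joint_torque': array([ 1.64153364e-03, -5.69317889e+01, -5.00874567e+01, -1.41371097e-04,
        1.20989858e-03,  3.39053099e-05]), 'position': array([0.19312923, 0.56806974, 0.23131756]), 'tcp_rot': array([-5.12534237e-01, -3.09949120e+00, -1.69707520e-05]), 'wrist_force': array([-0.11648696, -0.05436552, -0.17472525]), 'torque': array([-0.01655682,  0.04069524,  0.0090114 ]), 'finger_force': 0.0, 'opening': 0.08542528104847166}
```

```bash
python3 -c "
import cv2;import numpy as np
a=cv2.imread('pics/scene0.png');b=cv2.imread('pics/top0.png');print(a.shape)"
```

```text
(420, 560, 3)
```

View pics/top0.png

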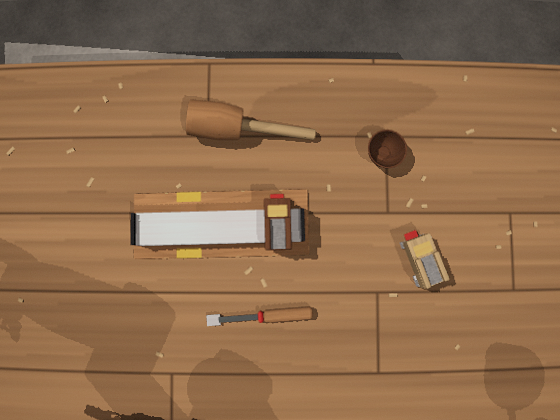

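View pics/scene0.png

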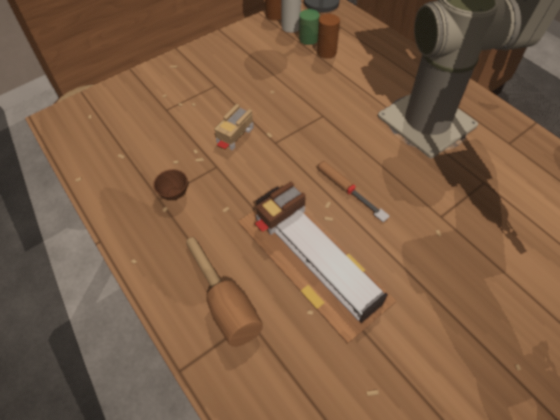

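The top view shows the loose rest at about (425,260) with its red foot at (411,237). The rail covers cols 133–300 and rows 208–245, the stripes are at (188,197) and (188,254), and the dark rest is at (278,222). Next I'll measure these with depth and colour.

```bash
cat > m.py <<'E'
from h import *
for n in("top","scene"):
    z=np.load(n+"0.npz");im=z["im"];P=cloud(n,z["D"]);ok=z["D"]>0
    X,Y,Z=P[...,0],P[...,1],P[...,2]
    print(n,"bench z",np.median(Z[ok&(abs(X-.5)<.03)&(abs(Y+.13)<.05)]))
    hsv=cv2.cvtColor(im,cv2.COLOR_RGB2HSV)
    # rest
    def rect(m,name):
        p=P[m][:,:2].astype(np.float32); r=cv2.minAreaRect(p*1000);print(name,len(p),"c",np.round(r[0],1),"wh",np.round(r[1],1),"a",round(r[2],2),"z",np.round(np.percentile(P[m][:,2],[10,50,90])*1000,1))
    reg=ok&(abs(X-.5)<.12)&(abs(Y+.29)<.1)
    rect(reg&(Z>.050),"rest top");rect(reg&(Z>.050)&(Z<.060),"rest flat");rect(reg&(Z>.064),"ridges")
    red=(hsv[...,1]>190)&((hsv[...,0]<5)|(hsv[...,0]>175))&(im[...,0]>110)
    rect(reg&red,"rest red")
    m=reg&(hsv[...,0]>20)&(hsv[...,0]<30)&(hsv[...,1]>130)&(Z>.05)
    if m.sum()>5: rect(m,"pad?")
    # rail
    reg=ok&(abs(X-.57)<.09)&(Y>-.03)&(Y<.36)
    print("Zhist",np.histogram(Z[reg],bins=np.arange(-.004,.12,.004))[0])
    grey=(hsv[...,1]<60)&(im[...,0]>120)
    g=reg&grey&(Z>.04)&(Y>.08);rect(g,"flange")
    # edges: per-y strip, x min/max
    for y in np.arange(.1,.32,.04):
        s=g&(abs(Y-y)<.01);print("  y",round(y,2),np.round(np.percentile(X[s],[1,50,99])*1000,1),"Z",np.round(np.median(Z[s])*1000,1))
    yel=reg&(hsv[...,0]>20)&(hsv[...,0]<32)&(hsv[...,1]>150)&(im[...,0]>130)
    c,l,st,ce=cv2.connectedComponentsWithStats(yel.astype(np.uint8))
    for i in range(1,c):
        if st[i,4]>30: rect(l==i,"yellow")
    for q,nn in(("mallet",(.8,.14)),("gouge",(.37,.07)),("bowl",(.75,-.2))):pass
E
python3 m.py
```

```text
top bench z 0.0002217212827552162
rest top 1339 c [ 489.2 -306. ] wh [107.4  58.5] a 20.37 z [55.2 58.2 68.7]
rest flat 899 c [ 489.5 -306.3] wh [107.6  58.2] a 21.02 z [54.7 57.1 59.1]
ridges 358 c [ 470.6 -312.8] wh [67.  56.9] a 19.21 z [65.8 68.2 70.3]
rest red 58 c [ 547.2 -284.4] wh [13.  28.6] a 17.03 z [13.4 15.4 18. ]
pad? 75 c [ 514.9 -295.9] wh [20.1 37.2] a 21.51 z [55.6 57.3 59.3]
Zhist [1023 2179 3561  353   46    3    0    0    0    0    0   10  352 3362
  770   14   85   47    1    0    0   14  499  494   29  246   94    0
    0    0]
flange 3601 c [561.1 204.6] wh [ 70.6 247.3] a 1.43 z [48.4 50.5 52.5]
  y 0.1 [530.1 562.6 597.5] Z 50.7
  y 0.14 [527.9 562.6 597.5] Z 50.4
  y 0.18 [527.8 560.4 595.3] Z 50.6
  y 0.22 [525.6 560.3 595.3] Z 50.5
  y 0.26 [525.4 559.2 593.2] Z 50.4
  y 0.3 [525.3 558.1 593.1] Z 50.3
yellow 229 c [636. 222.] wh [54.1 22.2] a 89.61 z [3.6 6.  8. ]
yellow 215 c [507.7 219.3] wh [20.3 53.4] a 0.19 z [3.6 6.3 8.4]
scene bench z -0.0007200938250130351
rest top 657 c [ 491.2 -304. ] wh [111.5  59. ] a 20.48 z [54.6 58.  68.6]
rest flat 433 c [
[... 594 characters left out ...]
                                                  ~~~~~~~~~~~~~^^^^^^^^^^^^^^^^^^^^^^
    return _quantile_unchecked(
        a, q, axis, out, overwrite_input, method, keepdims, weights)
    return _ureduce(a,
                    func=_quantile_ureduce_func,
    ...<5 lines>...
                    overwrite_input=overwrite_input,
                    method=method)
    r = func(a, **kwargs)
    result = _quantile(arr,
                       quantiles=q,
    ...<2 lines>...
                       out=out,
                       weights=wgt)
    slices_having_nans = np.isnan(arr[-1, ...])
                                  ~~~^^^^^^^^^
IndexError: index -1 is out of bounds for axis 0 with size 0
```

```bash
python3 -c "
import cv2
a=cv2.imread('pics/top0.png');c=cv2.resize(a[225:295,395:460],None,fx=6,fy=6,interpolation=2);d=cv2.resize(a[180:270,120:320],None,fx=4,fy=4,interpolation=2)[:, :400]
import numpy as np
h=max(c.shape[0],d.shape[0]);pad=lambda i:np.vstack([i,np.zeros((h-i.shape[0],i.shape[1],3),'u1')])
cv2.imwrite('pics/crop0.png',np.hstack([pad(c),pad(d)]))"
```

```text
(no output)
```

View pics/crop0.png

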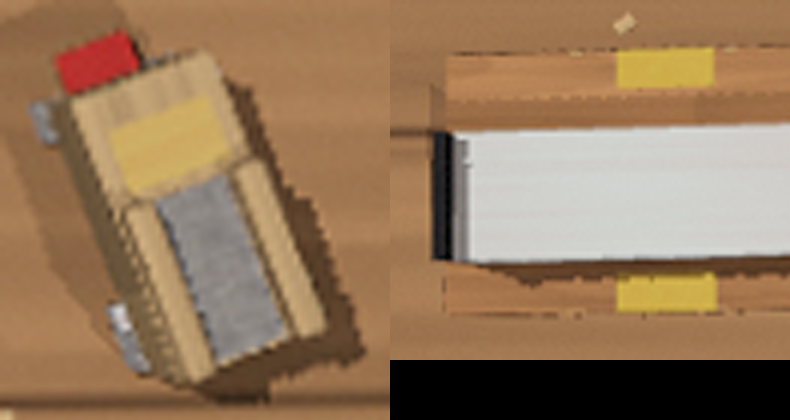

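The crop confirms the rest stands upright with its foot toward world (+x,+y).

- **Rest:** origin is about (0.489, -0.306), yaw 20.4°, resting on the bench (top at 57 mm, ridges at 68 mm, as they should be).
- **Rail:** flange top is at 50.5 mm, width 70 mm, yaw 1.4°.
- **Target:** rest origin at about (0.5605, 0.2203, 0.031).

Next is a helper that works out the shifts for each move.

```bash
cat > go.py <<'E'
# usage: go.py "x,y,z,yaw,tilt" ... (TCP mm, deg; tilt = turn about tool y) -> shift/turn per waypoint
import sys
from h import *
o=robot.get_obs();p=np.array(o["position"]);r=R.from_rotvec(o["tcp_rot"])
e=lambda r:(np.degrees(np.arctan2(*r.as_matrix()[[1,0],0])),np.degrees(np.arcsin(-r.as_matrix()[2,0]*-1)))
print("t %.2f"%o["clock"],np.round(p*1000,1),"yaw,tilt",np.round(e(r),2),"F",np.round(o["wrist_force"],1),"T",np.round(o["torque"],2),"q6 %.2f"%o["joints"][5],"op %.4f grip %.1f"%(o["opening"],o["finger_force"]))
for a in sys.argv[1:]:
    x,y,z,yaw,t=map(float,a.split(","))
    r2=R.from_euler("z",yaw,degrees=True)*R.from_rotvec([np.pi,0,0])*R.from_euler("y",t,degrees=True)
    p2=np.array([x,y,z])/1000
    s=r.inv().apply(p2-p);w=(r.inv()*r2).as_rotvec()/np.pi
    print(a,"->",np.round(np.r_[s,w],4).tolist(),"deg %.0f"%np.degrees(np.linalg.norm(w)*np.pi));p,r=p2,r2
E
python3 go.py 420,380,230,120,0 500,160,230,78,0 520,-70,230,37,0 493.7,-304.3,150,20.4,0 493.7,-304.3,23,20.4,0
```

```text
t 1.10 [193.1 568.1 231.3] yaw,tilt [161.22   0.  ] F [-0.1 -0.1 -0.2] T [-0.02  0.04  0.01] q6 -0.09 op 0.0854 grip 0.0
420,380,230,120,0 -> [-0.2753, -0.105, 0.0013, 0.0, -0.0, 0.229] deg 41
500,160,230,78,0 -> [-0.2305, -0.0407, -0.0, -0.0, -0.0, 0.2333] deg 42
520,-70,230,37,0 -> [-0.2208, 0.0674, 0.0, 0.0, -0.0, 0.2278] deg 41
493.7,-304.3,150,20.4,0 -> [-0.162, 0.1713, 0.08, 0.0, -0.0, 0.0922] deg 17
493.7,-304.3,23,20.4,0 -> [0.0, -0.0, 0.127, 0.0, 0.0, 0.0] deg 0
```

```bash
python3 -m creep '[[-0.23,-0.088,0,0,0,0.229],[-0.23,-0.088,0,0,0,0.229],[-0.23,-0.088,0,0,0,0.229],[-0.23,-0.088,0,0,0,0.229],[-0.23,-0.088,0,0,0,0.229]]' 85
python3 -m creep '[[-0.23,-0.04,0,0,0,0.2333],[-0.23,-0.04,0,0,0,0.2333],[-0.23,-0.04,0,0,0,0.2333],[-0.23,-0.04,0,0,0,0.2333],[-0.23,-0.04,0,0,0,0.2333]]'
python3 go.py 520,-70,230,37,0 493.7,-304.3,150,20.4,0 493.7,-304.3,23,20.4,0
```

```text
clock: 1.6
position: [0.384, 0.4091, 0.2315]
tcp_rot: [1.579, 2.716, 0.001]
wrist_force: [0.6, 0.9, -0.0]
opening: 0.0849
finger_force: 0.0
clock: 2.1
position: [0.4637, 0.1886, 0.2315]
tcp_rot: [2.448, 1.967, 0.0]
wrist_force: [0.7, 0.5, -0.3]
opening: 0.0852
finger_force: 0.0
t 2.10 [463.7 188.6 231.5] yaw,tilt [ 7.756e+01 -2.000e-02] F [ 0.7  0.5 -0.3] T [ 0.04  0.04 -0.  ] q6 0.50 op 0.0852 grip 0.0
520,-70,230,37,0 -> [-0.2404, 0.1107, 0.0017, 0.0003, -0.0, 0.2253] deg 41
493.7,-304.3,150,20.4,0 -> [-0.162, 0.1713, 0.08, 0.0, -0.0, 0.0922] deg 17
493.7,-304.3,23,20.4,0 -> [0.0, -0.0, 0.127, 0.0, 0.0, 0.0] deg 0
```

```bash
python3 -m creep '[[-0.22,0.1,0,0,0,0.2253],[-0.22,0.1,0,0,0,0.2253],[-0.22,0.1,0,0,0,0.2253],[-0.22,0.1,0,0,0,0.2253],[-0.22,0.1,0,0,0,0.2253]]' >/dev/null
python3 -m creep '[[-0.16,0.17,0.07,0,0,0.092],[-0.16,0.17,0.07,0,0,0.092],[-0.16,0.17,0.07,0,0,0.092],[-0.16,0.17,0.07,0,0,0.092],[-0.16,0.17,0.07,0,0,0.092]]' > /dev/null
python3 -m creep '[[0,0,0,0,0,0],[0,0,0,0,0,0]]' > /dev/null
python3 go.py 493.7,-304.3,90,20.4,0 493.7,-304.3,23,20.4,0
```

```text
t 3.30 [ 490.7 -277.4  160.7] yaw,tilt [20.75 -0.03] F [-0.3  0.5  0.7] T [0.04 0.04 0.01] q6 0.60 op 0.0848 grip 0.0
493.7,-304.3,90,20.4,0 -> [-0.0067, 0.0263, 0.0707, -0.0004, 0.0002, 0.002] deg 0
493.7,-304.3,23,20.4,0 -> [0.0, -0.0, 0.067, 0.0, 0.0, 0.0] deg 0
```

```bash
python3 -m creep '[[-0.0067,0.0263,0.01,0,0,0.002],[-0.0067,0.0263,0.04,0,0,0.002],[-0.0067,0.0263,0.07,0,0,0.002],[-0.0067,0.0263,0.07,0,0,0.002]]' >/dev/null
python3 go.py 493.7,-304.3,23,20.4,0
python3 -m creep '[[0,0,0.03,0,0,0],[0,0,0.06,0,0,0],[0,0,0.067,0,0,0],[0,0,0.067,0,0,0]]' >/dev/null
python3 go.py 493.7,-304.3,23,20.4,0
```

```text
t 3.70 [ 492.4 -300.4   87.2] yaw,tilt [20.61 -0.22] F [ 0.2  1.  -0.5] T [0.03 0.02 0.06] q6 0.57 op 0.0852 grip 0.0
493.7,-304.3,23,20.4,0 -> [0.0001, 0.0045, 0.0641, -0.0021, 0.0012, 0.0012] deg 0
t 4.10 [ 494.5 -302.7   24.6] yaw,tilt [20.59 -0.04] F [-0.3  0.9 -0.5] T [0.01 0.   0.06] q6 0.57 op 0.0850 grip 0.0
493.7,-304.3,23,20.4,0 -> [-0.0013, 0.0012, 0.0016, -0.0004, 0.0002, 0.0011] deg 0
```

```bash
python3 -m creep '[[-0.001,0.001,0.001,0,0,0],[-0.001,0.001,0.001,0,0,0],[-0.001,0.001,0.001,0,0,0],[-0.001,0.001,0.001,0,0,0],[-0.001,0.001,0.001,0,0,0]]' 45 60 
python3 -m creep '[[0,0,0,0,0,0],[0,0,0,0,0,0],[0,0,-0.01,0,0,0],[0,0,-0.03,0,0,0],[0,0,-0.04,0,0,0]]'
python3 go.py; python3 - <<'E'
from h import *
im,D=cams.get_image("scene");cv2.imwrite("pics/g1.png",cv2.resize(im[40:220,120:360],None,fx=3,fy=3)[:,:,::-1])
im,D=cams.get_image("top");np.savez("g1.npz",im=im,D=D)
E
```

```text
clock: 4.6
position: [0.4955, -0.306, 0.0259]
tcp_rot: [3.089, 0.559, 0.004]
wrist_force: [0.8, 0.9, 8.1]
opening: 0.0554
finger_force: 64.7
clock: 5.1
position: [0.4946, -0.3055, 0.0655]
tcp_rot: [3.09, 0.559, 0.002]
wrist_force: [0.9, -1.0, -2.4]
opening: 0.0553
finger_force: 64.2
t 5.10 [ 494.6 -305.5   65.5] yaw,tilt [20.53  0.06] F [ 0.9 -1.  -2.4] T [-0.06 -0.08 -0.06] q6 0.57 op 0.0553 grip 64.2
```

View pics/g1.png

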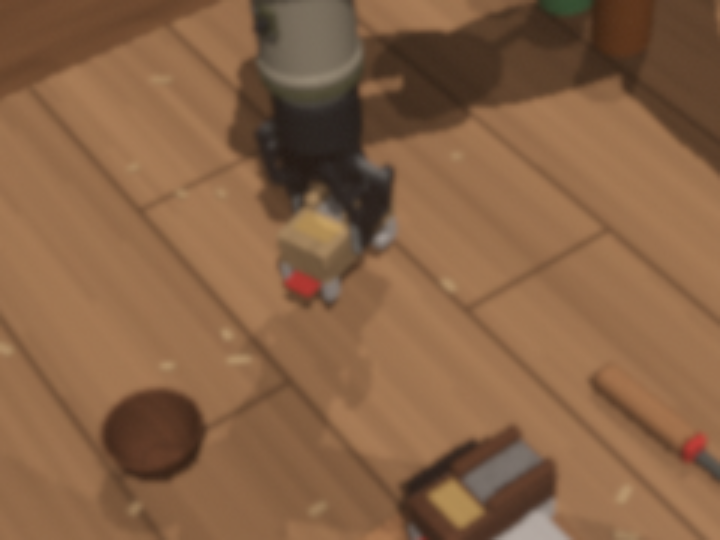

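The scene view shows the rest held level between the fingers, with the foot at about (302,283) facing the camera, and the lifted weight of about 2.5 N fits. In the rest's frame the TCP is now at about (6, 0, 26) mm. Now I'll carry it to the rail.

```bash
python3 go.py 500,-290,190,20.5,0 530,-70,200,14,0 540,150,200,7,8 540,219.9,140,1.4,17
```

```text
t 5.20 [ 495.3 -306.1   65.9] yaw,tilt [20.53  0.13] F [ 1.3 -0.6 -3.2] T [ 0.01  0.   -0.03] q6 0.57 op 0.0554 grip 64.2
500,-290,190,20.5,0 -> [0.0103, -0.013, -0.1241, 0.0012, -0.0007, 0.0002] deg 0
530,-70,200,14,0 -> [0.1051, -0.1956, -0.01, -0.0, -0.0, 0.0361] deg 6
540,150,200,7,8 -> [0.0629, -0.211, -0.0, -0.0027, 0.0444, 0.0388] deg 11
540,219.9,140,1.4,17 -> [0.0001, -0.0694, 0.0606, -0.0067, 0.05, 0.0304] deg 11
```

```bash
python3 -m creep '[[0.01,-0.013,-0.03,0,0,0],[0.01,-0.013,-0.07,0,0,0],[0.01,-0.013,-0.12,0,0,0],[0.01,-0.013,-0.124,0,0,0]]' >/dev/null
python3 -m creep '[[0.02,-0.035,-0.01,0,0,0.036],[0.042,-0.078,-0.01,0,0,0.036],[0.063,-0.117,-0.01,0,0,0.036],[0.084,-0.156,-0.01,0,0,0.036],[0.105,-0.196,-0.01,0,0,0.036]]' >/dev/null
python3 -m creep '[[0.0126,-0.042,0,-0.0027,0.044,0.0388],[0.025,-0.084,0,-0.0027,0.044,0.0388],[0.038,-0.127,0,-0.0027,0.044,0.0388],[0.05,-0.169,0,-0.0027,0.044,0.0388],[0.063,-0.211,0,-0.0027,0.044,0.0388]]' >/dev/null
python3 -m creep '[[0,-0.02,0.01,-0.0067,0.05,0.03],[0,-0.05,0.03,-0.0067,0.05,0.03],[0,-0.07,0.05,-0.0067,0.05,0.03],[0,-0.07,0.06,-0.0067,0.05,0.03],[0,-0.07,0.06,-0.0067,0.05,0.03]]' >/dev/null
python3 go.py 540,219.9,100,1.4,17 540,219.9,68.5,1.4,17
```

```text
t 7.10 [535.8 221.  134.5] yaw,tilt [ 1.64 16.64] F [-0.5  0.2 -2.8] T [-0.1   0.25 -0.02] q6 1.95 op 0.0551 grip 65.2
540,219.9,100,1.4,17 -> [-0.0059, 0.0012, 0.0342, 0.0004, 0.002, 0.0013] deg 0
540,219.9,68.5,1.4,17 -> [-0.0092, -0.0, 0.0301, 0.0, 0.0, 0.0] deg 0
```

```bash
python3 -m creep '[[-0.0059,0.0012,0.015,0.0004,0.002,0.0013],[-0.0059,0.0012,0.034,0.0004,0.002,0.0013],[-0.0059,0.0012,0.034,0.0004,0.002,0.0013],[-0.0059,0.0012,0.034,0.0004,0.002,0.0013]]' >/dev/null
cat > chk.py <<'E'
from h import *
import sys
im,D=cams.get_image("top");np.savez("c.npz",im=im,D=D);o=robot.get_obs()
P=cloud("top",D);r=R.from_rotvec(o["tcp_rot"]);hsv=cv2.cvtColor(im,cv2.COLOR_RGB2HSV)
Q=r.inv().apply((P.reshape(-1,3)-o["position"])).reshape(P.shape)*1000*[1,-1,-1]+[6,0,25.9]
near=(D>0)&(abs(Q[...,0])<90)&(abs(Q[...,1])<60)&(Q[...,2]>-5)&(Q[...,2]<80)
def rep(m,n):
    if m.sum()>3: print(n,m.sum(),"5/50/95%",np.round(np.percentile(Q[m],[3,50,97],axis=0),1).tolist())
yel=near&(hsv[...,0]>20)&(hsv[...,0]<32)&(hsv[...,1]>130)&(Q[...,2]>50)
red=near&(hsv[...,1]>170)&((hsv[...,0]<6)|(hsv[...,0]>174))&(im[...,0]>90)
rep(yel,"pad x16..40 z56.5");rep(red,"foot x..70");rep(near&(Q[...,2]>50)&(Q[...,2]<62)&(Q[...,0]>20),"top x..55")
cv2.imwrite(f"pics/{sys.argv[1]}.png",cv2.resize(im[170:300,120:320],None,fx=4,fy=4)[:,:,::-1])
E
python3 chk.py c1; python3 go.py 540,219.9,68.5,1.4,17
```

```text
foot x..70 111 5/50/95% [[53.1, -14.2, 12.3], [61.2, -1.3, 15.0], [68.0, 12.6, 17.9]]
top x..55 494 5/50/95% [[21.3, -29.0, 52.8], [37.5, -2.2, 56.3], [53.2, 25.1, 59.0]]
t 7.55 [542.9 219.9 104.9] yaw,tilt [ 1.23 17.36] F [ 1.4 -0.5 -2.2] T [-0.03  0.27 -0.01] q6 1.96 op 0.0551 grip 65.1
540,219.9,68.5,1.4,17 -> [-0.0136, 0.0, 0.0338, -0.0005, -0.002, -0.0009] deg 0
```

View pics/c1.png

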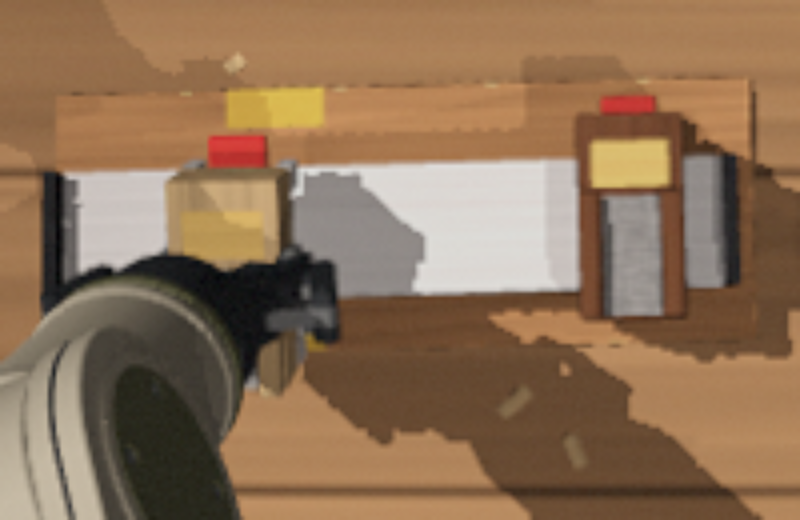

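The view shows the tilted rest above the rail: the foot is at (238,150), the upper stripe runs over cols 228–325, and the rest is still high. It sits about 1.7 mm to the -y side of where the robot thinks it is, so I'll aim for y = 221.7 and lower it outside the edge.

```bash
python3 go.py 541,221.7,68.5,1.4,17 | tail -1
python3 -m creep '[[-0.006,-0.0018,0.015,0,-0.002,-0.001],[-0.012,-0.0018,0.028,0,-0.002,-0.001],[-0.0126,-0.0018,0.034,0,-0.002,-0.001],[-0.0126,-0.0018,0.034,0,-0.002,-0.001],[-0.0126,-0.0018,0.034,0,-0.002,-0.001]]' 
python3 go.py 541,221.7,68.5,1.4,17 563,222.2,68.5,1.4,17
```

```text
541,221.7,68.5,1.4,17 -> [-0.0126, -0.0017, 0.0342, -0.0005, -0.002, -0.0009] deg 0
clock: 8.05
position: [0.5398, 0.2222, 0.0667]
tcp_rot: [-3.103, -0.041, -0.46]
wrist_force: [-0.1, 0.2, -3.7]
opening: 0.0551
finger_force: 65.4
t 8.05 [539.8 222.2  66.7] yaw,tilt [ 1.5  16.88] F [-0.1  0.2 -3.7] T [-0.07  0.3   0.01] q6 1.97 op 0.0551 grip 65.4
541,221.7,68.5,1.4,17 -> [0.0017, 0.0006, -0.0014, -0.0004, 0.0006, 0.0005] deg 0
563,222.2,68.5,1.4,17 -> [0.021, 0.0, 0.0064, 0.0, 0.0, 0.0] deg 0
```

```bash
python3 -m creep '[[0.0017,0.0006,-0.0014,0,0,0],[0.005,0.0006,-0.0005,0,0,0],[0.009,0.0004,0.0008,0,0,0],[0.013,0.0004,0.002,0,0,0],[0.0165,0.0004,0.0032,0,0,0]]'; python3 go.py 562,222.2,68.5,1.4,17
```

```text
clock: 8.55
position: [0.5574, 0.2223, 0.0692]
tcp_rot: [-3.102, -0.04, -0.462]
wrist_force: [-1.0, -0.1, -3.3]
opening: 0.055
finger_force: 65.4
t 8.55 [557.4 222.3  69.2] yaw,tilt [ 1.47 16.95] F [-1.  -0.1 -3.3] T [0.01 0.24 0.01] q6 1.96 op 0.0550 grip 65.4
562,222.2,68.5,1.4,17 -> [0.0042, 0.0003, 0.0021, -0.0005, 0.0003, 0.0004] deg 0
```

```bash
python3 -m creep '[[0.001,0,0.0006,0,0,0],[0.002,0,0.001,0,0,0],[0.003,0,0.0014,0,0,0],[0.0037,0,0.0016,0,0,0],[0.0037,0,0.0016,0,0,0]]' | grep -E "pos|wrist"; python3 -m creep '[[0.001,0,0.0003,0,0,0],[0.001,0,0.0003,0,0,0]]'| grep -E "pos|wrist"; python3 go.py
```

```text
position: [0.5609, 0.2224, 0.0687]
wrist_force: [-0.3, -0.1, -2.0]
position: [0.562, 0.2225, 0.0688]
wrist_force: [-0.6, -0.3, -2.0]
t 9.25 [562.  222.5  68.8] yaw,tilt [ 1.48 16.95] F [-0.6 -0.3 -2. ] T [-0.06  0.22  0.05] q6 1.95 op 0.0554 grip 65.3
```

```bash
for i in 1; do python3 -m creep '[[0.001,0,0.0003,0,0,0],[0.001,0,0.0003,0,0,0]]'| grep -E "pos|wrist"; python3 -m creep '[[0.001,0,0.0003,0,0,0],[0.001,0,0.0003,0,0,0]]'| grep -E "pos|wrist";  python3 -m creep '[[0.001,0,0.0003,0,0,0],[0.001,0,0.0003,0,0,0]]'| grep -E "pos|wrist"; done
```

```text
position: [0.5631, 0.2225, 0.0688]
wrist_force: [0.2, -0.6, -2.9]
position: [0.5637, 0.2225, 0.0685]
wrist_force: [-1.8, -0.2, -2.3]
position: [0.5642, 0.2224, 0.068]
wrist_force: [-5.0, -0.2, -2.9]
```

The leg meets the flange edge at TCP x ≈ 563.7 at 2–5 N, within 1 mm of the predicted 562.7. The lip tip would have touched about 11 mm earlier, so the lip is under the flange. Next I rock it down to about 11°, where the tooth should begin to touch.

```bash
python3 go.py 565,222.4,64.5,1.4,14 565.8,222.4,62.5,1.4,11
```

```text
t 9.85 [564.2 222.4  68. ] yaw,tilt [ 1.49 16.83] F [-5.  -0.2 -2.9] T [0.   1.15 0.12] q6 1.95 op 0.0546 grip 65.3
565,222.4,64.5,1.4,14 -> [-0.0002, 0.0001, 0.0036, -0.0004, -0.0157, 0.0005] deg 3
565.8,222.4,62.5,1.4,11 -> [0.0003, 0.0, 0.0021, -0.0, -0.0167, 0.0] deg 3
```

```bash
python3 -m creep '[[-0.0004,0,0.001,0,-0.004,0],[-0.0004,0,0.002,0,-0.008,0],[-0.0003,0,0.003,0,-0.012,0],[-0.0003,0,0.0036,0,-0.0157,0]]' | grep -E "pos|wrist"; python3 -m creep '[[0,0,0.0005,0,-0.004,0],[0,0,0.001,0,-0.008,0],[0,0,0.0016,0,-0.012,0],[0.0001,0,0.0021,0,-0.0167,0],[0.0001,0,0.0021,0,-0.0167,0]]' | grep -E "pos|wrist"; python3 go.py 566.5,222.4,61,1.4,8
```

```text
position: [0.5656, 0.2225, 0.0649]
wrist_force: [-5.8, 0.3, -1.5]
position: [0.5665, 0.2226, 0.0631]
wrist_force: [-6.7, -0.2, -0.3]
t 10.75 [566.5 222.6  63.1] yaw,tilt [ 1.49 11.03] F [-6.7 -0.2 -0.3] T [-0.15  0.99  0.16] q6 1.90 op 0.0548 grip 65.2
566.5,222.4,61,1.4,8 -> [-0.0004, 0.0002, 0.0021, -0.0004, -0.0168, 0.0005] deg 3
```

```bash
python3 -m creep '[[-0.0005,0,0,0,0,0],[-0.0005,0,0,0,0,0],[-0.0005,0,0,0,0,0],[-0.0005,0,0,0,0,0],[-0.0005,0,0,0,0,0]]' 75 | tail -5; python3 -m creep '[[0,0,0,0,0,0],[0,0,-0.01,0,0,0],[0,0,-0.03,0,0,0],[0,0,-0.06,0,0,0],[0,0,-0.08,0,0,0]]' 85| tail -5; python3 -m creep '[[0.0,0,-0.03,0,0,0],[-0.05,0,-0.05,0,0,0],[-0.1,0,-0.05,0,0,0],[-0.15,0,-0.05,0,0,0],[-0.15,0,-0.05,0,0,0]]' 0 30 >/dev/null;  python3 go.py 500,222,180,1.4,10
python3 - <<'E'
from h import *
im,D=cams.get_image("top");np.savez("r1.npz",im=im,D=D);a=cv2.resize(im[170:270,130:310],None,fx=4,fy=4)[:240]
im,D=cams.get_image("scene");np.savez("r1s.npz",im=im,D=D);b=cv2.resize(im[200:320,240:420],None,fx=4,fy=4)[:350]
cv2.imwrite("pics/r1.png",np.vstack([a,b])[:,:,::-1])
E
```

```text
position: [0.5663, 0.2226, 0.0635]
tcp_rot: [-3.123, -0.041, -0.305]
wrist_force: [0.5, 0.1, -0.4]
opening: 0.0749
finger_force: 0.0
position: [0.5509, 0.2223, 0.1443]
tcp_rot: [-3.122, -0.041, -0.307]
wrist_force: [0.8, -0.1, -0.7]
opening: 0.0849
finger_force: 0.0
t 12.25 [387.3 216.7 158.2] yaw,tilt [ 1.6  10.76] F [ 0.2 -0.9 -1.2] T [0.06 0.14 0.01] q6 2.02 op 0.0120 grip 0.0
500,222,180,1.4,10 -> [0.1149, -0.0021, -0.0003, 0.0, -0.0042, 0.0011] deg 1
```

View pics/r1.png

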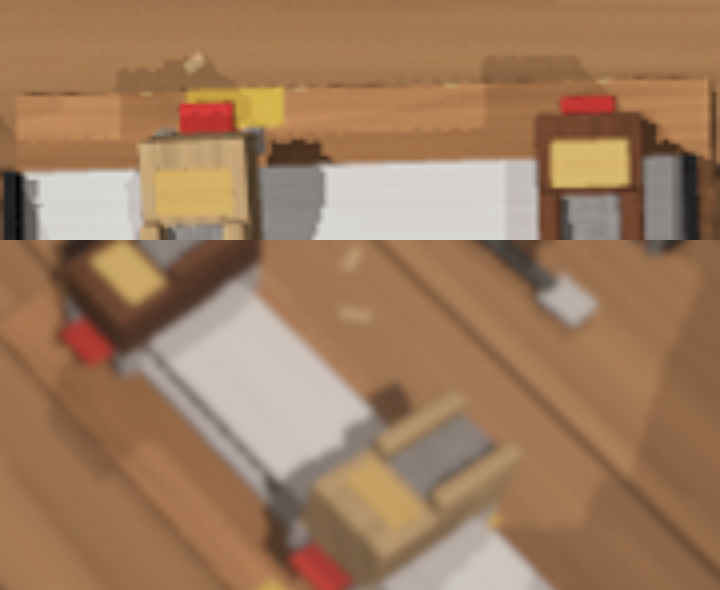

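The rest stays hooked and tilted with its foot up (top view foot at (207,117); the scene view shows the foot end raised). I'll measure its place along the rail and work out the press point.

```bash
cat > pos.py <<'E'
from h import *
import sys
for n,f in (("top",sys.argv[1]),("scene",sys.argv[2])):
    z=np.load(f);im=z["im"];D=z["D"];P=cloud(n,D);hsv=cv2.cvtColor(im,cv2.COLOR_RGB2HSV)
    a=np.radians(1.4);B=(P-[.5605,.2203,0])@np.array([[np.cos(a),-np.sin(a),0],[np.sin(a),np.cos(a),0],[0,0,1]])*1000  # board axes, mm
    reg=(D>0)&(abs(B[...,0])<75)&(abs(B[...,1])<50)
    top=reg&(B[...,2]>68)
    print(n,"block y 2/98%",np.round(np.percentile(B[top][:,1],[1,3,97,99]),1))
    r=cv2.minAreaRect(B[top][:,:2].astype(np.float32));print(" rect",np.round(r[0],1),np.round(r[1],1),round(r[2],2))
    yel=reg&(hsv[...,0]>18)&(hsv[...,0]<32)&(hsv[...,1]>110)&(im[...,0]>120)
    c,l,st,ce=cv2.connectedComponentsWithStats(yel.astype(np.uint8))
    for i in range(1,c):
        if st[i,4]>25: q=B[l==i];print(" yellow n",st[i,4],"med",np.round(np.median(q,0),1),"mid",np.round((np.percentile(q,2,0)+np.percentile(q,98,0))/2,1))
    zz=[np.median(B[...,2][top&(abs(B[...,0]-x)<3)&(abs(B[...,1])<15)]) for x in(18,25,32,40,48)];print(" top z at x 18..48",np.round(zz,1))
E
python3 pos.py r1.npz r1s.npz
```

```text
top block y 2/98% [-26.5 -26.1  28.   29.5]
 rect [3.1 2.3] [129.4  58.4] 0.27
 yellow n 59 med [ 69.4 -13.2   5.9] mid [ 69.1 -14.    5.8]
 yellow n 231 med [17.7  2.4 99.1] mid [18.2  3.  99.2]
 yellow n 50 med [-56.7 -21.5   5.7] mid [-53.3 -18.1  39.8]
 top z at x 18..48 [ 98.7 100.8 102.1 104.1  91.9]
scene block y 2/98% [-22.2 -21.   30.3  30.7]
 rect [4.2 3.7] [129.2  55.2] 0.4
 yellow n 80 med [70.5 -1.9  6. ] mid [70.3  0.2  6.4]
 top z at x 18..48 [ 98.8 101.2 102.2 104.4  88.6]
```

```bash
python3 - <<'E'
from h import *
for f in("top0.npz","r1.npz"):
    z=np.load(f);im=z["im"];D=z["D"];P=cloud("top",D);hsv=cv2.cvtColor(im,cv2.COLOR_RGB2HSV)
    a=np.radians(1.4);B=(P-[.5605,.2203,0])@np.array([[np.cos(a),-np.sin(a),0],[np.sin(a),np.cos(a),0],[0,0,1]])*1000
    reg=(D>0)&(abs(B[...,0])<90)&(B[...,1]<120)&(B[...,1]>-300)
    yel=reg&(hsv[...,0]>20)&(hsv[...,0]<32)&(hsv[...,1]>120)&(im[...,0]>120)
    c,l,st,ce=cv2.connectedComponentsWithStats(yel.astype(np.uint8))
    for i in range(1,c):
        if st[i,4]>100:
            q=B[l==i];h=np.median(q[:,2])
            o,d=ray("top",[ce[i]]);p=(o+d*((h/1000-o[2])/d[:,2])[:,None]-[.5605,.2203,0])@np.array([[np.cos(a),-np.sin(a),0],[np.sin(a),np.cos(a),0],[0,0,1]])*1000
            print(f,"n",st[i,4],"centroid",np.round(p[0],1))
    blk=reg&(im.max(2)<45)&(B[...,2]>55)&(abs(B[...,0])<35)
    for s in(1,-1):
        q=B[blk&(s*(B[...,1]+60)>120)]
        if len(q)>10: print("stop",len(q),np.round([*np.percentile(q[:,1],[3,50,97]),np.median(q[:,2])],1))
E
```

```text
top0.npz n 229 centroid [75.3 -0.5  6. ]
top0.npz n 192 centroid [  28.6 -201.7   87.9]
top0.npz n 216 centroid [-53.9  -0.3   6.3]
stop 125 [106.7 109.8 113.7  63. ]
stop 90 [-258.8 -255.9 -253.    63.6]
r1.npz n 142 centroid [76.4 -8.9  5.9]
r1.npz n 197 centroid [  28.6 -201.9   88. ]
stop 136 [106.6 109.6 113.9  62.3]
stop 86 [-258.9 -255.9 -253.3   63.4]
```

```bash
cat > y.py <<'E'
from h import *
import sys
z=np.load(sys.argv[1]);im=z["im"];D=z["D"];P=cloud("top",D);hsv=cv2.cvtColor(im,cv2.COLOR_RGB2HSV)
a=np.radians(1.4);B=(P-[.5605,.2203,0])@np.array([[np.cos(a),-np.sin(a),0],[np.sin(a),np.cos(a),0],[0,0,1]])*1000
reg=(D>0)&(abs(B[...,0])<100)&(abs(B[...,1])<45)
red=reg&(hsv[...,1]>170)&((hsv[...,0]<6)|(hsv[...,0]>174))&(im[...,0]>90)&(B[...,2]>20)
print("red",red.sum(),np.round([*np.percentile(B[red],[3,50,97],axis=0)],1).tolist())
zt=float(sys.argv[2])
for x in range(-40,60,8):
    s=reg&(abs(B[...,0]-x)<4)&(B[...,2]>zt)
    if s.sum()>20: print(x,s.sum(),"y edges",np.round([B[s][:,1].min(),B[s][:,1].max(),(B[s][:,1].min()+B[s][:,1].max())/2, np.median(B[s][:,2])],1))
ys=reg&(hsv[...,0]>18)&(hsv[...,0]<32)&(hsv[...,1]>105)&(im[...,0]>120)&(B[...,2]>zt);q=B[ys];print("pad",len(q),np.round(np.percentile(q[:,1],[3,50,97]),1),q.mean(0).round(1))
E
python3 y.py r1.npz 84; echo; python3 pos.py top0.npz scene0.npz 2>/dev/null | grep yellow
```

```text
red 90 [[54.7, -9.6, 63.5], [61.4, 3.4, 67.2], [68.0, 16.7, 71.0]]
-40 92 y edges [-26.   28.5   1.3  89.8]
-32 104 y edges [-25.5  28.6   1.5  89.5]
-24 113 y edges [-26.1  29.7   1.8  90.9]
-16 114 y edges [-26.7  28.9   1.1  94.2]
-8 116 y edges [-26.2  29.1   1.4  94.8]
0 108 y edges [-26.1  28.2   1.   95.9]
8 113 y edges [-26.4  31.5   2.6  96.1]
16 114 y edges [-26.2  31.    2.4  98.6]
24 111 y edges [-26.8  29.7   1.5 100.1]
32 114 y edges [-26.8  29.3   1.3 102.1]
40 110 y edges [-26.1  31.2   2.6 104.1]
48 37 y edges [-26.   29.6   1.8  94.7]
pad 233 [-16.1   2.3  21.5] [17.8  2.4 99.2]
```

The block is centred about +1.7 mm and the stripes about -0.4 mm, so the rest is roughly 2 mm off towards +y. It's still loose, so I'll regrip it lightly 2 mm over to centre it before pressing.

```bash
python3 go.py 550.9,220.1,144.3,1.4,11 566.3,220.5,63.5,1.4,11 | tail -2
python3 -m creep '[[0.04,-0.0005,-0.02,0,0,0.001],[0.08,-0.0005,-0.02,0,0,0.001],[0.12,-0.001,-0.017,0,0,0.001],[0.158,-0.0004,-0.017,0,0,0.001],[0.158,-0.0004,-0.017,0,0,0.001]]' 85 >/dev/null;python3 -m creep '[[0,0,0,0,0,0],[0,0,0,0,0,0]]'>/dev/null;  python3 go.py 550.9,220.1,144.3,1.4,11 566.3,220.5,63.5,1.4,11
```

```text
550.9,220.1,144.3,1.4,11 -> [0.1516, 0.0024, 0.0482, -0.0007, -0.001, 0.0009] deg 0
566.3,220.5,63.5,1.4,11 -> [-0.0003, -0.0, 0.0823, 0.0, 0.0, 0.0] deg 0
t 13.05 [545.8 222.2 209. ] yaw,tilt [ 1.28 11.1 ] F [-0.8  0.3  0.9] T [0.02 0.1  0.02] q6 1.90 op 0.0848 grip 0.0
550.9,220.1,144.3,1.4,11 -> [-0.0075, 0.0023, 0.0645, -0.0005, -0.0006, -0.0007] deg 0
566.3,220.5,63.5,1.4,11 -> [-0.0003, -0.0, 0.0823, 0.0, 0.0, 0.0] deg 0
```

```bash
python3 -m creep '[[-0.0075,0.0023,0.03,0,0,-0.0007],[-0.0075,0.0023,0.06,0,0,-0.0007],[-0.0075,0.0023,0.0645,0,0,-0.0007],[-0.0075,0.0023,0.0645,0,0,-0.0007]]' >/dev/null;  python3 go.py 566.3,220.5,63.5,1.4,11|tail -1
python3 -m creep '[[-0.0003,0,0.03,0,0,0],[-0.0003,0,0.06,0,0,0],[-0.0003,0,0.08,0,0,0],[-0.0003,0,0.082,0,0,0],[-0.0003,0,0.082,0,0,0]]' >/dev/null;  python3 go.py 566.3,220.5,63.5,1.4,11
```

```text
566.3,220.5,63.5,1.4,11 -> [0.0013, 0.0001, 0.0818, -0.0003, 0.0, 0.0003] deg 0
t 13.95 [566.7 221.1  65.3] yaw,tilt [ 1.43 11.19] F [-0.3 -0.3  0.8] T [ 0.01  0.07 -0.02] q6 1.90 op 0.0851 grip 0.0
566.3,220.5,63.5,1.4,11 -> [-0.0008, 0.0006, 0.0017, -0.0006, -0.001, 0.0002] deg 0
```

```bash
python3 -m creep '[[-0.0005,0.0006,0,0,0,0],[-0.0005,0.0006,0,0,0,0],[-0.0005,0.0006,0,0,0,0],[-0.0005,0.0006,0,0,0,0],[-0.0005,0.0006,0,0,0,0]]' 50 20; python3 go.py
python3 -m creep '[[0,0,0,0,0,0],[0,0,0,0,0,0],[0,0,0,0,0,0],[0,0,0,0,0,0]]' 85 >/dev/null; python3 -m creep '[[0,0,-0.01,0,0,0],[0,0,-0.03,0,0,0],[0,0,-0.06,0,0,0],[0,0,-0.1,0,0,0],[0,0,-0.12,0,0,0]]' | tail -5; python3 -m creep '[[-0.05,0,-0.0,0,0,0],[-0.1,0,-0.0,0,0,0],[-0.15,0,-0.0,0,0,0],[-0.15,0,-0.0,0,0,0]]' 0 60 >/dev/null
python3 -c "
from h import *
im,D=cams.get_image('top');np.savez('r2.npz',im=im,D=D)";python3 y.py r2.npz 84; python3 go.py
```

```text
clock: 14.45
position: [0.567, 0.2206, 0.0659]
tcp_rot: [-3.121, -0.039, -0.309]
wrist_force: [-0.7, -0.9, 7.8]
opening: 0.0553
finger_force: 25.8
t 14.45 [567.  220.6  65.9] yaw,tilt [ 1.43 11.3 ] F [-0.7 -0.9  7.8] T [-0.03  0.26 -0.  ] q6 1.89 op 0.0553 grip 25.8
position: [0.5434, 0.2199, 0.186]
tcp_rot: [-3.121, -0.039, -0.31]
wrist_force: [0.8, -0.8, 0.5]
opening: 0.0852
finger_force: 0.0
red 90 [[54.9, -13.6, 63.1], [61.3, -0.8, 66.7], [67.7, 12.4, 69.5]]
-40 93 y edges [-27.9  27.4  -0.3  88.7]
-32 103 y edges [-28.1  26.2  -1.   89.7]
-24 109 y edges [-28.5  27.8  -0.3  90.8]
-16 115 y edges [-28.6  27.8  -0.4  93.1]
-8 115 y edges [-29.1  27.3  -0.9  95.6]
0 108 y edges [-28.7  27.1  -0.8  95.6]
8 112 y edges [-29.4  26.6  -1.4  96.2]
16 109 y edges [-29.1  26.   -1.6  98.4]
24 114 y edges [-29.5  26.1  -1.7 100.5]
32 114 y edges [-29.4  27.9  -0.8 102.2]
40 110 y edges [-29.9  27.3  -1.3 103.3]
48 35 y edges [-29.1  25.9  -1.6  96.7]
pad 242 [-20.4  -0.9  18.8] [17.6 -0.7 99.1]
t 15.80 [391.7 215.1 150.7] yaw,tilt [ 1.55 10.98] F [1.9 0.8 0.7] T [0.02 0.13 0.02] q6 2.01 op 0.0196 grip 0.0
```

It's now centred at -0.8 mm against the stripes' -0.4 mm, and still tilted about 11°. I'll close the fingers and go to hover over the pad, tilted to match it.

```bash
python3 -m creep '[[0.02,-0.004,-0.02,0,0,0],[0.06,-0.004,-0.02,0,0,0],[0.1,-0.004,-0.02,0,0,0],[0.15,-0.004,-0.02,0,0,0],[0.18,-0.004,-0.02,0,0,0]]' 0 60 >/dev/null; python3 -m creep '[[0,0,0,0,0,0],[0,0,0,0,0,0]]'|tail -2; python3 go.py 577,220,115,1.4,11 579.8,220,101,1.4,11
```

```text
opening: 0.0003
finger_force: 0.0
t 16.50 [569.1 223.7 207. ] yaw,tilt [ 1.37 11.11] F [ 0.   0.9 -0.8] T [-0.04  0.13  0.02] q6 1.88 op 0.0003 grip 0.0
577,220,115,1.4,11 -> [-0.0101, 0.004, 0.0918, -0.0004, -0.0006, -0.0002] deg 0
579.8,220,101,1.4,11 -> [0.0001, 0.0001, 0.0143, 0.0, 0.0, 0.0] deg 0
```

```bash
python3 -m creep '[[-0.0101,0.004,0.03,0,0,0],[-0.0101,0.004,0.07,0,0,0],[-0.0101,0.004,0.09,0,0,0],[-0.0101,0.004,0.0918,0,0,0],[-0.0101,0.004,0.0918,0,0,0]]' >/dev/null;python3 go.py 579.8,220,101,1.4,11|tail -1
python3 -m creep '[[0,0,0.004,0,0,0],[0,0,0.007,0,0,0],[0,0,0.01,0,0,0],[0,0,0.012,0,0,0],[0,0,0.012,0,0,0]]' >/dev/null;  python3 go.py 579.8,220,101,1.4,11 581.6,220.1,98,1.4,11 584.6,220.2,96,1.4,8
```

```text
579.8,220,101,1.4,11 -> [0.0018, 0.0006, 0.0145, -0.0005, -0.0004, 0.0003] deg 0
t 17.50 [578.  220.3 102.7] yaw,tilt [ 1.43 11.09] F [0.  0.3 0.1] T [0.02 0.05 0.01] q6 1.88 op -0.0000 grip 0.0
579.8,220,101,1.4,11 -> [0.0014, 0.0003, 0.002, -0.0004, -0.0005, 0.0001] deg 0
581.6,220.1,98,1.4,11 -> [0.0012, -0.0001, 0.0033, 0.0, 0.0, 0.0] deg 0
584.6,220.2,96,1.4,8 -> [0.0026, -0.0, 0.0025, 0.0, -0.0167, 0.0] deg 3
```

```bash
python3 -m creep '[[0.0007,0,0.001,0,0,0],[0.0014,0,0.002,0,0,0],[0.0014,0,0.0025,0,0,0],[0.0014,0,0.003,0,0,0],[0.0014,0,0.003,0,0,0]]' | grep -E "pos|wrist";  python3 -m creep '[[0.0004,0,0.001,0,0,0],[0.0004,0,0.001,0,0,0]]' | grep -E "pos|wrist"; python3 -m creep '[[0.0004,0,0.001,0,0,0],[0.0004,0,0.001,0,0,0]]' | grep -E "pos|wrist"
```

```text
position: [0.5801, 0.2204, 0.1001]
wrist_force: [-0.6, -1.1, -0.4]
position: [0.5807, 0.2204, 0.0992]
wrist_force: [0.6, -1.0, -0.0]
position: [0.5815, 0.2206, 0.0987]
wrist_force: [-0.5, 0.9, 1.9]
```

```bash
python3 go.py 583,220.2,97,1.4,9.5 585,220.2,95,1.4,7.5 587,220.2,93,1.4,5.5 589,220.2,91,1.4,3.5 591,220.3,88,1.4,0; python3 -m creep '[[0.0006,0,0.001,0,-0.004,0],[0.0012,0,0.0018,0,-0.008,0],[0.0012,0,0.002,0,-0.0085,0],[0.0012,0,0.002,0,-0.0085,0]]' | grep -E "pos|wrist"
```

```text
t 18.40 [581.5 220.6  98.7] yaw,tilt [ 1.43 11.13] F [-0.5  0.9  1.9] T [0.05 0.14 0.04] q6 1.88 op 0.0002 grip 1.1
583,220.2,97,1.4,9.5 -> [0.0012, 0.0004, 0.0019, -0.0006, -0.0091, 0.0002] deg 2
585,220.2,95,1.4,7.5 -> [0.0016, 0.0, 0.0023, -0.0, -0.0111, 0.0] deg 2
587,220.2,93,1.4,5.5 -> [0.0017, 0.0, 0.0022, 0.0, -0.0111, -0.0] deg 2
589,220.2,91,1.4,3.5 -> [0.0018, 0.0, 0.0022, -0.0, -0.0111, 0.0] deg 2
591,220.3,88,1.4,0 -> [0.0018, -0.0001, 0.0031, 0.0, -0.0194, -0.0] deg 4
position: [0.5832, 0.2207, 0.0969]
wrist_force: [0.0, 1.7, 4.7]
```

```bash
python3 -m creep '[[0.0008,0,0.001,0,-0.005,0],[0.0016,0,0.0023,0,-0.011,0],[0.0016,0,0.0023,0,-0.011,0]]' | grep -E "pos|wrist"; python3 -m creep '[[0.0008,0,0.001,0,-0.005,0],[0.0017,0,0.0022,0,-0.011,0],[0.0017,0,0.0022,0,-0.011,0]]' | grep -E "pos|wrist"
```

```text
position: [0.585, 0.2202, 0.0942]
wrist_force: [0.6, 0.4, 1.6]
position: [0.587, 0.2204, 0.0923]
wrist_force: [-0.6, -1.1, 0.3]
```

```bash
python3 - <<'E'
from h import *
im,D=cams.get_image("scene");np.savez("p1s.npz",im=im,D=D);cv2.imwrite("pics/p1.png",cv2.resize(im[180:330,240:420],None,fx=4,fy=4,interpolation=2)[:,:,::-1])
im,D=cams.get_image("top");np.savez("p1.npz",im=im,D=D)
E
python3 y.py p1.npz 75
```

```text
red 86 [[50.4, -19.9, 51.8], [67.1, -2.4, 55.8], [73.7, 12.3, 134.8]]
-40 675 y edges [-4.460e+01  4.500e+01  2.000e-01  4.896e+02]
-32 654 y edges [-44.9  44.8  -0.  495.2]
-24 617 y edges [-45.   45.   -0.  498.7]
-16 593 y edges [-44.9  44.9   0.  500.3]
-8 591 y edges [-4.470e+01  4.450e+01 -1.000e-01  5.009e+02]
0 572 y edges [-4.500e+01  4.470e+01 -1.000e-01  5.001e+02]
8 570 y edges [-4.460e+01  4.490e+01  1.000e-01  4.973e+02]
16 491 y edges [-44.9  44.9  -0.  494.3]
24 385 y edges [-4.460e+01  4.480e+01  1.000e-01  4.898e+02]
32 222 y edges [-45.   27.   -9.  486.5]
40 109 y edges [-44.9  -5.  -25.  480.5]
48 76 y edges [-44.8  -4.6 -24.7  95.3]
pad 6 [-28.1 -20.2 -10.8] [-54.7 -19.8  83.5]
```

View pics/p1.png

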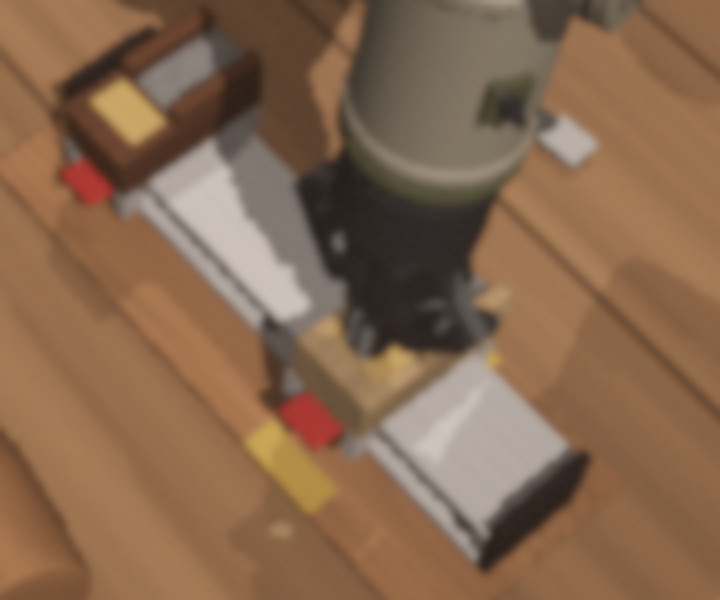

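The scene shows the fingertips on the pad and the rest nearly down. Its red foot at (310,420) has dropped from 67 to 56 mm and is pushed outward by the flange edge. I'll keep pressing.

```bash
python3 -m creep '[[0.0008,0,0.001,0,-0.005,0],[0.0018,0,0.0022,0,-0.011,0],[0.0018,0,0.0022,0,-0.011,0]]' | grep -E "pos|wrist"; python3 -m creep '[[0.0005,0,0.001,0,-0.005,0],[0.0009,0,0.0015,0,-0.01,0],[0.0009,0,0.0015,0,-0.01,0]]' | grep -E "pos|wrist"; python3 go.py 591,220.3,88,1.4,0
```

```text
position: [0.589, 0.2206, 0.0905]
wrist_force: [0.3, -0.4, 1.2]
position: [0.59, 0.2206, 0.0891]
wrist_force: [-0.3, -0.5, 0.6]
t 20.10 [590.  220.6  89.1] yaw,tilt [1.43 1.78] F [-0.3 -0.5  0.6] T [-0.04 -0.01  0.05] q6 1.83 op -0.0001 grip 0.0
591,220.3,88,1.4,0 -> [0.001, 0.0003, 0.0011, -0.0004, -0.0099, 0.0002] deg 2
```

```bash
python3 -m creep '[[0.0005,0,0.0006,0,-0.005,0],[0.001,0,0.0011,0,-0.01,0],[0.001,0,0.0011,0,-0.01,0]]' | grep -E "pos|wrist"; python3 -m creep '[[0,0,0.0006,0,0,0],[0,0,0.0006,0,0,0]]' | grep -E "pos|wrist"; python3 -m creep '[[0,0,0.0006,0,0,0],[0,0,0.0006,0,0,0]]' | grep -E "pos|wrist"; python3 -m creep '[[0,0,0.0006,0,0,0],[0,0,0.0006,0,0,0]]' | grep -E "pos|wrist"
```

```text
position: [0.591, 0.2206, 0.0879]
wrist_force: [-0.0, -0.3, -0.1]
position: [0.5908, 0.2207, 0.0875]
wrist_force: [-0.2, 0.5, 0.1]
position: [0.5908, 0.2207, 0.0873]
wrist_force: [-1.7, -0.8, 3.8]
position: [0.5909, 0.2207, 0.0873]
wrist_force: [-3.3, -1.0, 7.0]
```

```bash
python3 -m creep '[[-0.0005,0,0.0006,0,0,0],[-0.0005,0,0.0006,0,0,0]]' | grep -E "pos|wrist"; python3 -m creep '[[0,0,0.0006,0,0,0],[0,0,0.0006,0,0,0]]' | grep -E "pos|wrist"; python3 -m creep '[[0,0,0.0006,0,0,0],[0,0,0.0006,0,0,0]]' | grep -E "pos|wrist"
```

```text
position: [0.5909, 0.2208, 0.0873]
wrist_force: [-3.6, -0.9, 10.4]
position: [0.5911, 0.2208, 0.0873]
wrist_force: [-4.6, -2.2, 12.6]
position: [0.5914, 0.2208, 0.0873]
wrist_force: [-6.1, -3.2, 15.5]
```

Held firm at 87.3 mm under 15 N, which is the seated height. I'll lift off, back away and check.

```bash
python3 -m creep '[[0,0,-0.004,0,0,0],[0,0,-0.02,0,0,0],[0,0,-0.06,0,0,0],[0,0,-0.1,0,0,0]]' >/dev/null; python3 -m creep '[[-0.05,0,-0.02,0,0,0],[-0.1,0,-0.02,0,0,0],[-0.15,0,-0.02,0,0,0],[-0.2,0,-0.02,0,0,0],[-0.2,0,-0.02,0,0,0]]' | grep pos
cat > fin.py <<'E'
from h import *
im,D=cams.get_image("top");np.savez("f.npz",im=im,D=D);a=cv2.resize(im[180:270,130:310],None,fx=4,fy=4,interpolation=2)[:250]
im,D=cams.get_image("scene");np.savez("fs.npz",im=im,D=D);b=cv2.resize(im[200:320,240:420],None,fx=4,fy=4,interpolation=2)[:350]
cv2.imwrite("pics/fin.png",np.vstack([a,b])[:,:,::-1])
E
python3 fin.py; python3 y.py f.npz 75; python3 pos.py f.npz fs.npz | grep top
sed 's/\.5605,\.2203/.5637,.0187/' y.py > yd.py; echo dark; python3 yd.py f.npz 75|head -9
```

```text
position: [0.3849, 0.2151, 0.2036]
red 36 [[63.5, -11.6, 42.3], [66.2, 0.4, 45.8], [68.7, 12.5, 48.3]]
-40 106 y edges [-28.6  26.3  -1.1  89.1]
-32 104 y edges [-28.8  25.9  -1.4  90.3]
-24 113 y edges [-28.5  25.9  -1.3  89.8]
-16 113 y edges [-28.4  26.   -1.2  90.3]
-8 111 y edges [-29.   26.5  -1.3  89.7]
0 112 y edges [-28.5  25.6  -1.4  90. ]
8 107 y edges [-28.7  26.   -1.4  90.1]
16 99 y edges [-28.3  27.   -0.6  87.7]
24 100 y edges [-28.6  26.7  -1.   87.8]
32 108 y edges [-28.6  26.6  -1.   87.6]
40 105 y edges [-28.5  27.6  -0.4  87.3]
48 100 y edges [-28.5  27.2  -0.6  87.1]
56 42 y edges [-28.1  26.5  -0.8  87.5]
pad 247 [-20.1   0.4  20. ] [25.3 -0.  87.7]
top block y 2/98% [-28.6 -28.2  25.4  26.3]
 top z at x 18..48 [88.  87.9 88.  87.1 87.3]
 top z at x 18..48 [87.9 88.2 88.1 88.4 87.7]
dark
red 60 [[57.1, -12.5, 43.3], [67.4, 0.7, 46.1], [72.1, 13.9, 87.5]]
-40 103 y edges [-27.6  28.    0.2  89.7]
-32 108 y edges [-25.7  28.    1.1  90. ]
-24 107 y edges [-25.9  27.5   0.8  90.5]
-16 103 y edges [-26.3  27.3   0.5  91.1]
-8 95 y edges [-26.4  27.1   0.4  90.9]
0 105 y edges [-26.7  26.9   0.1  90.3]
8 108 y edges [-27.   26.8  -0.1  90.7]
16 101 y edges [-27.6  26.9  -0.4  87.8]
```

View pics/fin.png

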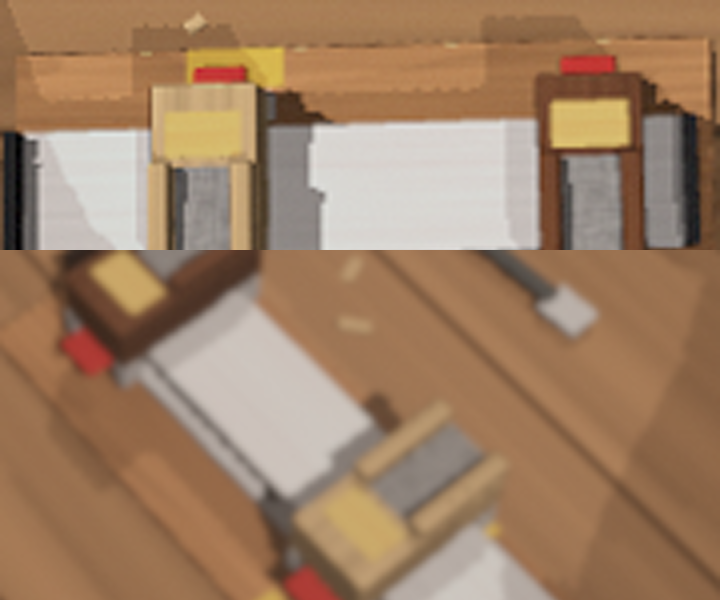

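The rest sits level at 88 mm, the same as the dark one, with block and pad within 1 mm of the stripes' centre. The tab is back to its unpushed reach of about 69 mm, so the foot is clicked. The robot is clear, so I'm handing in.

```bash
python3 -c "
from h import *
print(robot.get_obs()['clock']);print(finish_job())"
```

```text
22.6
the job is handed in; nothing more can be done
None
```

The gouge rest is clipped onto the rail at the striped bay: level at the same height as the dark one, within about 1 mm of the stripes' centre and released. I judged the click from the seated height, a firm stop at 15 N and the foot tab's position, not from a pull test. The job took 22.6 s and was handed in.

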